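# Check that the box lids on the shed shelf have caught

## Task

Check that both box lids on the shelf have caught: first the wide box, then the small one, grip the lid's bar, tug it gently upward and keep the pull on for a moment; if the lid gives, press its front down until it catches and tug again in the same way, so that you know it holds. Once both have held, swing the small box's hook catch fully home around its stud. Leave the loose hardware on the shelf where it lies.

Things in the scene. Friction and masses are not known exactly. Their poses are not given: they have to be found in the camera images.
- wide_box: wide wooden box, 130 deep (x), 160 wide (y), 70 high to the rim, fixed to the shelf; origin: centre of its underside, x from its front (nearer the robot) to its hinge side, z up. Lid 130 deep, 10 thick, underside at box z = 70 when shut, hinge line at box x = +65, z = 70.
- wide_lid (a joint): lid of the wide box: rad, 0 = shut, grows as its front rises. Sprung bolt at the front edge. Caught: rests at 0; a pull lifts the front only 2 mm (0.02), then the bolt stops it, even at 20 N. Not caught: rests on the bolt, front 11 mm proud (about 0.1); a few N lift it freely; pressing the bar or front edge down to 0 with 5 to 15 N makes it catch. Lid 0.25 kg or so.
- wide_bar (a point): centre of the pull bar on top of the wide box's lid: level steel bar 52 long (along the box's x), 12 by 12 in section, on two end posts, its underside 26 above the lid (centre 32 above the lid's top). With the lid shut it lies at box x = -35, y = 0, z = 112 mm. It can be pinched across its 12 mm from above.
- small_box: small wooden box, 130 deep (x), 120 wide (y), 70 high to the rim, plus a bracket on its +y side for the hook catch, 34 (x) by 26 (y), 80 high; fixed to the shelf; origin: centre of its underside, x from its front (nearer the robot) to its hinge side, z up. Lid 130 deep, 10 thick, underside at box z = 70 when shut, hinge line at box x = +65, z = 70.
- small_lid (a joint): lid of the small box: rad, 0 = shut, grows as its front rises. Sprung bolt at the front edge. Caught: rests at 0; a pull lifts the front only 2 mm (0.02), then the bolt stops it, even at 20 N. Not caught: rests on the bolt, front 11 mm proud (about 0.1); a few N lift it freely; pressing the bar or front edge down to 0 with 5 to 15 N makes it catch. Lid 0.25 kg or so.
- small_bar (a point): centre of the pull bar on top of the small box's lid: level steel bar 52 long (along the box's x), 12 by 12 in section, on two end posts, its underside 26 above the lid (centre 32 above the lid's top). With the lid shut it lies at box x = -35, y = 0, z = 112 mm. It can be pinched across its 12 mm from above.
- hook (a joint): hook catch of the small box: flat level steel arm 60 long, 7 to 11 mm above the lid's top, on an upright pivot at box x = +20, y = +74 mm. Rad: 0 = home at a hard stop, arm along the box's -y across the lid, around the lid's stud. Opens towards the front (1.57 = arm along the box's -x), limit 2.1; starts at 1.1 to 1.9. Stays where left; about 1 N at the knob moves it.
- hook_knob (a point): middle of the upright thumb knob on the hook's arm, 36 mm from the pivot: a cylinder 12 in diameter, standing from 9 to 35 mm above the lid's top (this point: 22 mm above it). Push it sideways to swing the hook.
- padlock: loose black padlock lying flat, body 45 by 50 by 22; origin under the body's centre; leave it
- hinge_part: loose silver hinge lying open and flat, 66 by 60 by 8; origin under its centre; leave it
- steel_hook: loose steel hook lying flat, about 68 long, 8 thick; origin underneath; leave it
- latch_plate: loose grey plastic latch plate, 40 by 65 by 14; origin under its centre; leave it

How it is judged:
By the outcome, as a careful person would: the job done as asked, in the order asked, and still so for the second after the job is handed in, with the robot touching nothing.
It also fails if it takes over 72 s, if anything falls off the work surface, if the arm or the gripper's body presses on something with over 40 N, if the wrist force passes 120 N, or if a joint passes its speed limit or range.

## Robot

A 6-joint arm with a two-finger parallel gripper is mounted at the origin on the work surface. World frame = base frame: x ahead of the robot, y to its left, z up, the work surface at z = 0. Lengths are in mm, angles in rad, forces in N, time in s.
With the tool pointing down it reaches from about 350 to 775 mm from the base axis. Payload 7.3 kg.
Tool frame: the origin (TCP) lies midway between the tips of the shut fingers; the grasp point (between the pads) lies 19 mm behind it; z points along the fingers, y is the direction in which the jaws open and shut (so a half turn about z gives the same grasp; the last joint's range is limited). The gripper opens to 92 mm and grips with 3 to 60 N. Pads are 19 mm wide; open, the fingers measure 130 mm over their backs; the gripper's body (75 mm by 190 mm) begins 47 mm behind the grasp point.
Start: joints at [1.181, 0.342, 1.524, -0, 1.275, -0.146], TCP at [126.716, 509.501, 193.941] pointing down, gripper open.
Joint ranges: [-2.53, 2.53], [-0.77, 2.02], [0.04, 2.7], [-1, 4.14], [0.28, 2.66], [-3.11, 3.11]. Speed limits (rad/s): [2.57, 2.57, 3.14, 3.14, 3.14, 3.14].

## Interface

Orientations are given as [roll, pitch, yaw] about the fixed x, y, z axes, in that order (R = Rz(yaw) Ry(pitch) Rx(roll)).
In Python, from plant import sensors, imaging, ticket gives the robot as it stands. The module is installed in compiled form; this text tells all that it offers.
- The arm moves only by the tool arm_command, never from a script. Its argument "increments" is one flat list of numbers, 5 for each row, row after row: the closure, from 0 (fully open) to 1 (shut), then the shift along the tool's x, y, z in mm, then the turn about the tool's z in degrees. In form: [hand, dx, dy, dz, spin, hand, dx, dy, dz, spin, ...]. A call has 1 to 20 rows; each row is the pose to reach, as a shift and turn from the pose commanded when the call began, along the tool's axes at that moment; what a row does not reach only later rows make up. A row lasts 1/8 s, in which the tool goes at most 62.5 mm and 10.7 degrees, less where a joint would pass 70% of its speed; a pose out of reach is approached as far as the arm can. A call with a gripper value outside its range is refused whole. The fingers move at their own pace and stop on an object; the grip force is fixed at half the most. Time passes only in rows, so rows that repeat a pose let the fingers close. It gives the time, the measured TCP pose, the force and the opening at its end, in the units of the state.
- sensors.get_obs(): the state, without advancing time (a new reading comes with each control period).
- imaging.capture(name): name is "side" or "top" or "wrist"; returns the picture (480x640x3 uint8, blue, green, red); there is no depth.
- imaging.calibration(name): a dict with "fx", "fy", "cx", "cy" (pixels), "world_to_cam" (4x4, takes a point from world to camera coordinates); the wrist camera has in their place "hand_eye" (4x4, takes a point from camera to tool coordinates, whose origin is the TCP and whose axes are the flange's). Camera axes: x right, y down, z forward; pixel columns grow to the right and rows downward; lengths in mm; the calibration is good to about 2 mm. The wrist camera is an equidistant fisheye: a pixel r from the principal point sees the ray r / f radians off the axis. A picture is of the moment at which its call begins: read the wrist's pose just before it. calibration takes no time and is no camera call.
- ticket.close_job(): hands the job in, once; it reports no verdict.
The state is a dict: "time": time; "joint_positions": joint angles; "dq": joint speeds; "tau": joint torques, N m; "tool_pos": TCP position; "tcp_rot": TCP orientation; "contact_force": force on the tool from outside, world axes, zero at the start; "moment": the same for the moment, N m; "grip_width": finger opening in mm.
Only numpy, scipy, OpenCV 4.12 (cv2) and the standard library are available. Lean on these libraries where they do the work, as an engineer would, in place of code of your own. Each camera call takes 0.05 s, during which the arm holds its last target. There are 200 camera calls.

## Working session

There is one attempt and no reset: what is moved stays moved. The work goes in short steps, Python scripts to look and compute and a tool call to move; the robot and the scene stay as the last step left them, time stands still between calls to the robot, and variables do not carry over. Pictures are saved under pics/ and viewed, about 8 in all and at most 12, crops included, and the job is handed in when it is done.

Besides the shell and the picture viewer there is one more tool, called after "Call:" by a JSON object that holds its "op" and its "data". arm_command: Moves the arm, as the interface text tells. Its arguments: {"type":"object","properties":{"increments":{"type":"array","items":{"type":"number"}}},"required":["increments"]}

```bash
mkdir -p pics
python3 - <<'E'
from plant import sensors, imaging
import cv2, numpy as np
o=sensors.get_obs(); print({k:np.round(v,3).tolist() for k,v in o.items()})
for n in("side","top"):
    cv2.imwrite(f"pics/{n}0.png",imaging.capture(n))
for n in("side","top","wrist"):
    c=imaging.calibration(n); print(n,{k:np.round(v,3).tolist() for k,v in c.items()})
E
```

```text
{'time': 0.0, 'joint_positions': [1.181, 0.343, 1.525, -0.0, 1.275, -0.146], 'dq': [-0.001, 0.0, 0.002, -0.0, 0.001, -0.001], 'tau': [0.002, -43.124, -24.422, 0.072, 0.056, -0.0], 'tool_pos': [126.552, 509.054, 193.237], 'tcp_rot': [-3.14, -0.0, 2.898], 'contact_force': [-0.475, -0.346, -0.15], 'moment': [-0.053, -0.012, 0.006], 'grip_width': 91.768}
side {'fx': 559.68, 'fy': 559.68, 'cx': 320.656, 'cy': 247.111, 'world_to_cam': [[-0.996, -0.086, -0.014, 588.579], [-0.055, 0.746, -0.664, 123.63], [0.067, -0.661, -0.747, 1414.298], [0.0, 0.0, 0.0, 1.0]]}
top {'fx': 457.314, 'fy': 457.314, 'cx': 314.741, 'cy': 241.571, 'world_to_cam': [[-0.006, -1.0, -0.01, 1.368], [-0.992, 0.008, -0.127, 600.094], [0.127, 0.009, -0.992, 957.472], [0.0, 0.0, 0.0, 1.0]]}
wrist {'fx': 371.648, 'fy': 371.648, 'cx': 320.872, 'cy': 239.389, 'hand_eye': [[0.001, -0.966, -0.258, 70.671], [1.0, 0.0, 0.001, 0.835], [-0.0, -0.258, 0.966, -189.93], [0.0, 0.0, 0.0, 1.0]]}
```

View pics/top0.png

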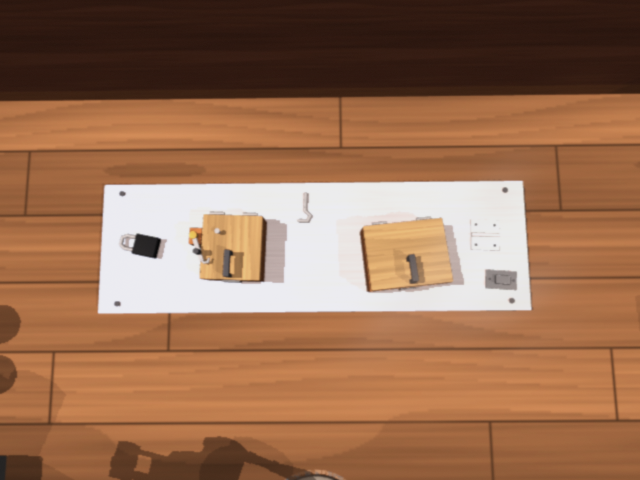

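View pics/side0.png

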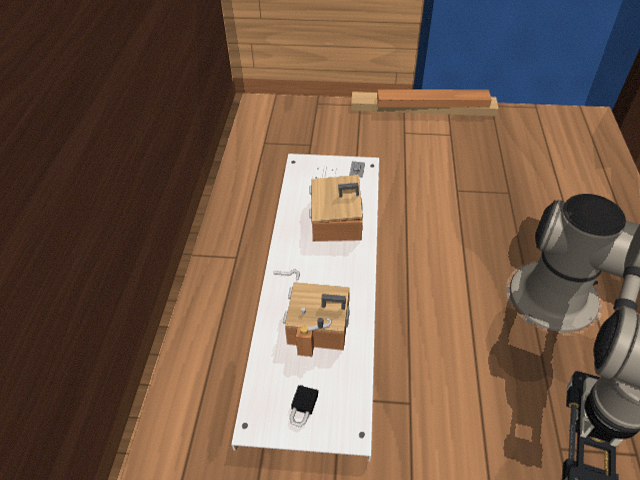

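```bash
cat > h.py <<'E'
import numpy as np, cv2
from plant import sensors, imaging
from scipy.spatial.transform import Rotation as R
def ray(n,u,v,pose=None):
    c=imaging.calibration(n)
    if n=="wrist":
        d=np.array([u-c["cx"],v-c["cy"]]);r=np.hypot(*d);t=r/c["fx"]
        k=np.r_[d/max(r,1e-9)*np.sin(t),np.cos(t)]
        H=np.array(c["hand_eye"]);Rt=R.from_euler("xyz",pose[1]).as_matrix()
        return Rt@H[:3,3]+pose[0],Rt@H[:3,:3]@k
    M=np.array(c["world_to_cam"]);k=np.array([(u-c["cx"])/c["fx"],(v-c["cy"])/c["fy"],1])
    return -M[:3,:3].T@M[:3,3],M[:3,:3].T@k
def plane(n,u,v,z,pose=None):
    o,d=ray(n,u,v,pose);return o+d*(z-o[2])/d[2]
def tri(rs):
    A=np.zeros((3,3));b=np.zeros(3)
    for o,d in rs:
        d=d/np.linalg.norm(d);P=np.eye(3)-np.outer(d,d);A+=P;b+=P@o
    p=np.linalg.solve(A,b)
    return p,max(np.linalg.norm((np.eye(3)-np.outer(d,d)/(d@d))@(p-o)) for o,d in rs)
E
python3 - <<'E'
from h import *
np.set_printoptions(precision=1,suppress=True)
for nm,t,s in [("dot",(122,194),(245,426)),("dot",(505,190),(293,162)),("dot",(512,300),(372,166)),("dot",(117,303),(361,435)),("wbar",(413,269),(348,188)),("sbar",(227,263),(334,299)),("knob",(197,251),(320,322))]:
    print(nm,*tri([ray("top",*t),ray("side",*s)]))
T=cv2.imread("pics/top0.png");S=cv2.imread("pics/side0.png")
a=cv2.resize(T[200:300,180:280],None,fx=4,fy=4,interpolation=2);b=cv2.resize(T[200:300,355:455],None,fx=4,fy=4,interpolation=2)
cv2.imwrite("pics/c1.png",np.hstack([a,b]))
E
```

```text
dot [709.  420.5  45.7] 1.0284728085883728
dot [ 710.  -418.7   47. ] 0.7813878264550923
dot [ 471.  -420.4   44.1] 0.2488224317124725
dot [471.1 420.1  45.1] 0.8416258571373211
wbar [ 532.1 -189.4  160.5] 1.41263318158615
sbar [545.2 164.3 154.1] 0.006002349340688737
knob [570.1 223.7 149.5] 0.8457190523539625
```

View pics/c1.png

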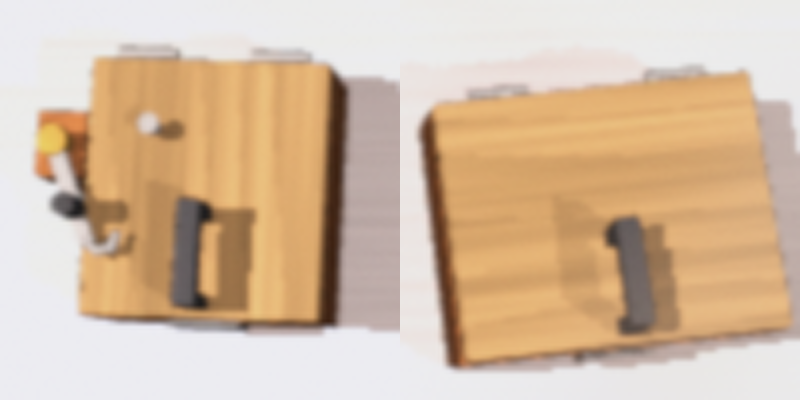

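```bash
cat >> h.py <<'E'
def goto(p,axis_yaw):
    """shift in tool axes + spin deg to reach TCP p with tool x along axis_yaw (mod pi), tool down"""
    o=sensors.get_obs();Rt=R.from_euler("xyz",o["tcp_rot"]).as_matrix()
    s=-(axis_yaw-o["tcp_rot"][2]);s=(s+np.pi/2)%np.pi-np.pi/2
    return Rt.T@(np.array(p)-o["tool_pos"]),np.degrees(s)
E
python3 - <<'E'
from h import *
np.set_printoptions(precision=3,suppress=True)
for nm,a,b,z in [("w",(411.75,255),(414.5,282),165),("s",(227.5,250),(225.8,276),163)]:
    p,q=plane("top",*a,z),plane("top",*b,z);y=np.arctan2(*(p-q)[1::-1]);m=(p+q)/2
    print(nm,p,q,np.linalg.norm(p-q),m,np.degrees(y),goto([m[0],m[1],250],y))
# lid side edges, z=125
for e in [((435,105),(460,365)),((745,75),(790,325))]:
    P=[plane("top",355+(u-400)/4,200+v/4,127) for u,v in e];print(P,np.degrees(np.arctan2(*(P[0]-P[1])[1::-1])))
for e in [((95,60),(82,315)),((330,67),(322,325))]:
    P=[plane("top",180+u/4,200+v/4,127) for u,v in e];print(P,np.degrees(np.arctan2(*(P[0]-P[1])[1::-1])))
print("knob",plane("top",180+67/4,200+205/4,155),"pivot",plane("top",180+52/4,200+140/4,136),"stud",plane("top",180+148/4,200+123/4,140))
E
```

```text
w [ 556.878 -186.942  165.   ] [ 506.063 -190.388  165.   ] 50.93247721709916 [ 531.47  -188.665  165.   ] 3.88038114226663 (array([-561.366, -579.461,  -56.002]), np.float64(-17.849358135541667))
s [569.208 162.003 163.   ] [519.847 164.334 163.   ] 49.4164455403892 [544.527 163.169 163.   ] -2.7043440174229327 (array([-489.106, -234.881,  -56.455]), np.float64(-11.264632975852095))
[array([ 618.674, -101.335,  127.   ]), array([ 490.096, -110.952,  127.   ])] 4.277635881153223
[array([ 632.538, -255.626,  127.   ]), array([ 508.463, -272.408,  127.   ])] 7.702667075034556
[array([644.049, 218.166, 127.   ]), array([516.731, 221.447, 127.   ])] -1.4761297826448263
[array([639.519, 100.385, 127.   ]), array([511.023, 103.267, 127.   ])] -1.285029008957856
knob [568.126 222.734 155.   ] pivot [602.463 236.121 136.   ] stud [609.943 187.982 140.   ]
```

Call:
{"op": "arm_command", "data": {"increments": [0.5,-280,-290,-56,-10,0.5,-280,-290,-56,-10,0.5,-280,-290,-56,-10,0.5,-280,-290,-56,-10,0.5,-420,-435,-56,-19,0.5,-561,-579,-56,-19,0.5,-561,-579,-56,-19,0.5,-561,-579,-56,-19,0.5,-561,-579,-56,-19,0.5,-561,-579,-56,-19,0.5,-561,-579,-56,-19,0.5,-561,-579,-56,-19,0.5,-561,-579,-56,-19,0.5,-561,-579,-56,-19]}}

```text
time: 1.85
tool_pos: [532.0, -191.1, 248.2]
tcp_rot: [3.141, -0.002, -3.057]
contact_force: [0.2, 1.1, 0.1]
grip_width: 46.0
```

Run:
```python
from h import *
o=sensors.get_obs();print(o["time"],o["tool_pos"],o["tcp_rot"])
cv2.imwrite("pics/w1.png",imaging.capture("wrist"))
```

```text
1.85 [ 532.02978365 -191.11573639  248.16862287] [ 3.14104025e+00 -1.71907161e-03 -3.05749786e+00]
```

View pics/w1.png

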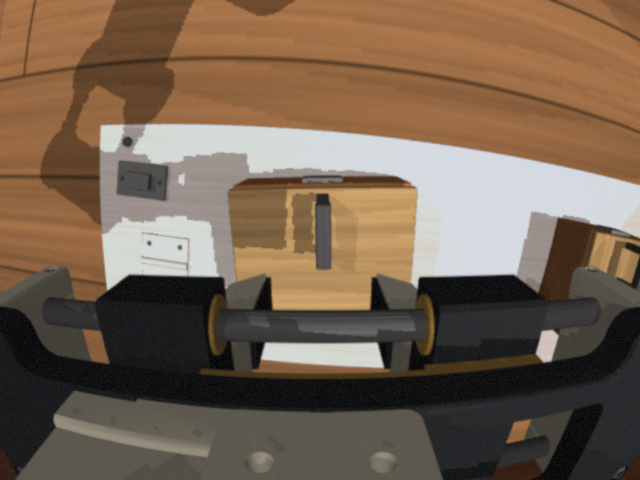

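The wrist view shows the wide box's bar from (323,197) to (324,268), upright in the image (so the yaw matches), with a bright sliver at the front edge (323,180).

Run:
```python
from h import *
np.set_printoptions(precision=1,suppress=True)
o=sensors.get_obs();po=(o["tool_pos"],o["tcp_rot"])
for z in(163,172):
    a,b=plane("wrist",323.5,204,z,po),plane("wrist",324,269,z,po);m=(a+b)/2
    print(z,a,b,np.linalg.norm(a-b),m)
m=tri([ray("wrist",323.7,237,po),ray("top",413.1,268.5)]);print("tri top",m)
for z in(125,): print([plane("wrist",u,v,z,po) for u,v in((230,189),(415,187))])
print(goto([531.5,m[0][1],142],np.radians(4.8)))
```

```text
163 [ 506.8 -188.3  163. ] [ 558.1 -183.4  163. ] 51.504900466673604 [ 532.5 -185.9  163. ]
172 [ 505.4 -188.5  172. ] [ 555.  -183.8  172. ] 49.82205252278058 [ 530.2 -186.2  172. ]
tri top (array([ 530.4, -186.6,  172.6]), np.float64(0.6425234866233238))
[array([ 506.2, -269.1,  125. ]), array([ 490.7, -109.9,  125. ])]
(array([ -0.4,   3. , 106.4]), np.float64(0.08072717002814753))
```

Call:
{"op": "arm_command", "data": {"increments": [0.5,0,3.5,30,0,0.5,0,3.5,60,0,0.5,0,3.5,80,0,0.5,0,3.5,95,0,0.5,0,3.5,104,0,0.5,0,3.5,104,0]}}

```text
time: 2.65
tool_pos: [530.9, -183.9, 145.8]
tcp_rot: [3.141, -0.0, -3.053]
contact_force: [-0.5, 0.4, 0.9]
grip_width: 45.9
```

Call:
{"op": "arm_command", "data": {"increments": [0.7,0,0,0,0,0.8,0,0,0,0,1,0,0,0,0,1,0,0,0,0,1,0,0,0,0,1,0,0,0,0]}}

```text
time: 3.4
tool_pos: [531.1, -184.3, 145.9]
tcp_rot: [3.141, 0.0, -3.054]
contact_force: [-0.2, -0.2, 0.3]
grip_width: 0.6
```

Run:
```python
from h import *
S=imaging.capture("side");T=imaging.capture("top")
cv2.imwrite("pics/c2.png",np.hstack([cv2.resize(S[130:270,270:410],(400,400),interpolation=2),cv2.resize(T[200:300,355:455],(400,400),interpolation=2)]))
```

```text
(no output)
```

View pics/c2.png

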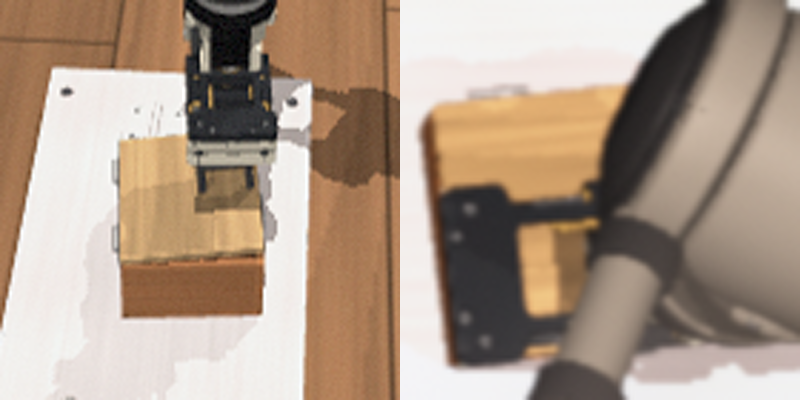

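Run:
```python
from h import *
np.set_printoptions(precision=1,suppress=True)
c=imaging.calibration("side");M=np.array(c["world_to_cam"])
def pr(p):
    q=M[:3,:3]@p+M[:3,3];u=np.array([c["fx"]*q[0]/q[2]+c["cx"],c["fy"]*q[1]/q[2]+c["cy"]]);return (u-[270,130])*400/140
for n,p in dict(tcp=[531,-184,146],graspp=[531,-184,165],bar1=[506,-188,163],bar2=[557,-184,163],barlow=[506,-188,127],body=[531,-184,212]).items(): print(n,pr(np.array(p)))
W=imaging.capture("wrist");cv2.imwrite("pics/w2.png",W[120:420,170:470])
```

```text
tcp [225.  181.8]
graspp [225.5 166.3]
bar1 [253.2 166.3]
bar2 [196.8 166.6]
barlow [251.7 195.3]
body [226.7 126.8]
```

View pics/w2.png

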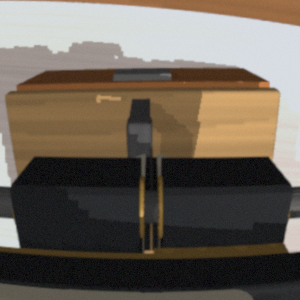

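Run:
```python
from h import *
W=cv2.imread("pics/w2.png");S=imaging.capture("side")
z=np.clip(cv2.resize(W[90:260,90:215],(440,600),interpolation=2).astype(float)*1.8,0,255)
s=np.clip(cv2.resize(S[150:225,310:355],(360,600),interpolation=2).astype(float)*1.5,0,255)
cv2.imwrite("pics/c3.png",np.hstack([z,s]))
```

```text
[ WARN:0@0.811] global loadsave.cpp:1063 imwrite_ Unsupported depth image for selected encoder is fallbacked to CV_8U.
```

View pics/c3.png

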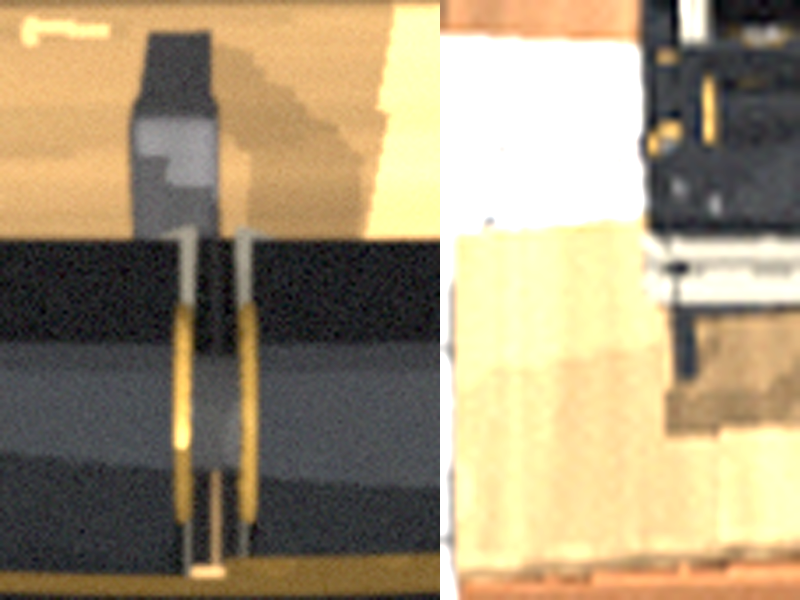

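Call:
{"op": "arm_command", "data": {"increments": [0.6,0,0,0,0,0.6,0,0,0,0,0.6,0,-4,0,0,0.6,0,-4,0,0,0.6,0,-4,0,0]}}

```text
time: 4.22
tool_pos: [531.4, -188.4, 145.9]
tcp_rot: [3.141, 0.0, -3.054]
contact_force: [0.3, 0.6, -0.1]
grip_width: 36.3
```

Run:
```python
from h import *
o=sensors.get_obs();print(o["tool_pos"],o["grip_width"],o["contact_force"])
W=imaging.capture("wrist")
cv2.imwrite("pics/c4.png",cv2.convertScaleAbs(cv2.resize(W[190:370,230:410],(600,600),interpolation=2),alpha=1.8))
```

```text
[ 531.39399709 -188.37647786  145.86736584] 36.29566705253299 [ 0.30104104  0.61519239 -0.12316902]
```

View pics/c4.png

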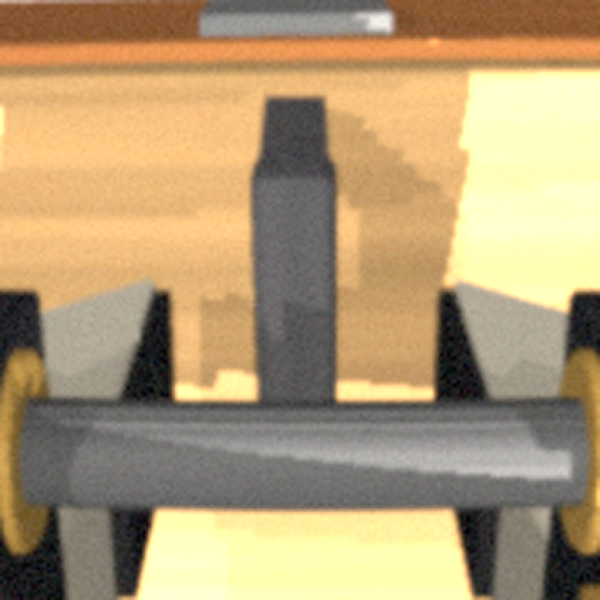

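Call:
{"op": "arm_command", "data": {"increments": [0.75,0,0,0,0,0.85,0,0,0,0,0.85,0,0,0,0,0.92,0,0,0,0,0.92,0,0,0,0]}}

```text
time: 4.9
tool_pos: [531.4, -188.3, 145.9]
tcp_rot: [3.142, 0.0, -3.054]
contact_force: [-0.4, -0.3, -0.5]
grip_width: 7.1
```

Call:
{"op": "arm_command", "data": {"increments": [0.6,0,0,0,0,0.6,0,0,0,0,0.6,0,0,0,0,0.6,0,0,3,0,0.6,0,0,5,0,0.6,0,0,7,0,0.6,0,0,7,0]}}

```text
time: 5.78
tool_pos: [531.3, -188.2, 138.6]
tcp_rot: [3.141, -0.0, -3.054]
contact_force: [-0.5, -0.1, -0.4]
grip_width: 36.9
```

Call:
{"op": "arm_command", "data": {"increments": [0.8,0,0,0,0,0.8,0,0,0,0,0.95,0,0,0,0,0.95,0,0,0,0,0.95,0,0,0,0]}}

```text
time: 6.4
tool_pos: [531.8, -188.5, 139.4]
tcp_rot: [-3.141, 0.001, -3.054]
contact_force: [0.0, -0.7, 3.0]
grip_width: 4.6
```

Call:
{"op": "arm_command", "data": {"increments": [0.6,0,0,0,0,0.6,0,0,0,0,0.6,0,0,0,0,0.6,0,0,3,0,0.6,0,0,5,0,0.6,0,0,5,0]}}

```text
time: 7.15
tool_pos: [531.2, -188.2, 133.5]
tcp_rot: [3.141, -0.001, -3.054]
contact_force: [-0.5, -0.1, 0.7]
grip_width: 36.8
```

Call:
{"op": "arm_command", "data": {"increments": [0.6,0,0,3,0,0.6,0,0,5,0,0.6,0,0,5,0]}}

```text
time: 7.52
tool_pos: [531.3, -188.2, 128.7]
tcp_rot: [3.141, -0.0, -3.054]
contact_force: [-0.0, -0.3, -0.6]
grip_width: 36.6
```

Call:
{"op": "arm_command", "data": {"increments": [0.6,0,0,3,0,0.6,0,0,3,0,0.8,0,0,3,0,0.8,0,0,3,0,0.95,0,0,3,0,0.95,0,0,3,0,0.95,0,0,3,0]}}

```text
time: 8.4
tool_pos: [531.6, -189.5, 126.1]
tcp_rot: [-3.14, 0.001, -3.054]
contact_force: [0.4, -5.3, -0.1]
grip_width: 11.8
```

Call:
{"op": "arm_command", "data": {"increments": [0.95,0,-1,0,0,0.95,0,-1,-1,0,0.95,0,-1,-2,0,0.95,0,-1,-2,0]}}

```text
time: 8.9
tool_pos: [532.3, -189.4, 127.5]
tcp_rot: [-3.141, 0.001, -3.054]
contact_force: [5.7, -3.5, -7.4]
grip_width: 11.9
```

Call:
{"op": "arm_command", "data": {"increments": [0.95,0,0,-1,0,0.95,0,0,-2,0,0.95,0,0,-2,0]}}

```text
time: 9.28
tool_pos: [533.2, -189.4, 129.3]
tcp_rot: [-3.141, 0.003, -3.054]
contact_force: [9.0, -3.4, -8.7]
grip_width: 11.7
```

Call:
{"op": "arm_command", "data": {"increments": [0.95,-2,0,-2,0,0.95,-2.5,0,-4,0,0.95,-3.5,-0.5,-6,0,0.95,-3.5,-0.5,-6,0]}}

```text
time: 9.78
tool_pos: [536.3, -189.0, 135.1]
tcp_rot: [3.141, 0.002, -3.054]
contact_force: [8.3, -1.3, -8.2]
grip_width: 11.9
```

Run:
```python
from h import *
S0=cv2.imread("pics/side0.png").astype(int);S=imaging.capture("side");cv2.imwrite("pics/s2.png",S);S=S.astype(int)
for c in(315,325,335,345,352,358,361):
    print(c,[ (int(np.argmin(np.diff(I[205:235,c].sum(1))))+205) for I in(S0,S)])
print(S0[210:232,356].sum(1));print(S[210:232,356].sum(1))
```

```text
315 [220, 220]
325 [219, 218]
335 [218, 217]
345 [217, 217]
352 [217, 216]
358 [218, 215]
361 [216, 222]
[493 484 486 491 476 502 457 352 286 171 296 371 337 282 273 255 245 255
 263 269 264 260]
[505 512 522 484 364 301 179 224 236 262 346 393 350 305 286 266 294 281
 282 279 275 275]
```

Call:
{"op": "arm_command", "data": {"increments": [0.95,1,0,3,0,0.95,2.5,0,6,0,0.95,4,0,9,0,0.95,5,0,12,0,0.95,5,0,12,0]}}

```text
time: 10.45
tool_pos: [529.9, -189.7, 124.5]
tcp_rot: [3.141, 0.0, -3.054]
contact_force: [0.7, 0.4, 4.9]
grip_width: 12.1
```

Call:
{"op": "arm_command", "data": {"increments": [0.95,0.5,0,1,0,0.95,1,0,2,0,0.95,1,0,3,0,0.95,1,0,3,0]}}

```text
time: 10.95
tool_pos: [528.0, -189.9, 120.6]
tcp_rot: [3.141, -0.002, -3.054]
contact_force: [-2.4, 0.8, 2.9]
grip_width: 11.3
```

Call:
{"op": "arm_command", "data": {"increments": [0.95,0.5,0,1,0,0.95,1,0,2,0,0.95,1,0,3,0,0.95,1,0,3,0]}}

```text
time: 11.45
tool_pos: [526.7, -190.0, 117.5]
tcp_rot: [3.141, -0.003, -3.054]
contact_force: [-6.8, -0.1, 4.5]
grip_width: 11.6
```

Call:
{"op": "arm_command", "data": {"increments": [0.95,0.2,0,1,0,0.95,0.4,0,2,0,0.95,0.4,0,2,0]}}

```text
time: 11.82
tool_pos: [526.2, -190.1, 116.1]
tcp_rot: [3.141, -0.003, -3.054]
contact_force: [-9.3, 0.5, 6.8]
grip_width: 11.5
```

Call:
{"op": "arm_command", "data": {"increments": [0.95,0.5,0,1,0,0.95,1,0,2,0,0.95,1,0,2,0]}}

```text
time: 12.2
tool_pos: [526.3, -190.2, 115.9]
tcp_rot: [-3.141, 0.0, -3.054]
contact_force: [-9.0, 2.6, 17.9]
grip_width: 11.7
```

Call:
{"op": "arm_command", "data": {"increments": [0.95,0.5,0,1,0,0.95,0.5,0,2,0,0.95,0.5,0,2,0]}}

```text
time: 12.58
tool_pos: [526.4, -190.2, 115.7]
tcp_rot: [-3.14, 0.002, -3.053]
contact_force: [-12.2, 4.7, 28.8]
grip_width: 12.2
```

Call:
{"op": "arm_command", "data": {"increments": [0.95,0.5,0,-2,0,0.95,1.5,-0.5,-4,0,0.95,1.5,-0.5,-5,0,0.95,1.5,-0.5,-5,0]}}

```text
time: 13.08
tool_pos: [526.4, -190.1, 116.4]
tcp_rot: [3.141, 0.003, -3.054]
contact_force: [6.2, 4.1, -2.8]
grip_width: 11.5
```

Call:
{"op": "arm_command", "data": {"increments": [0.95,0,0,-1,0,0.95,0,0,-2,0,0.95,0,0,-3,0,0.95,0,0,-3,0]}}

```text
time: 13.58
tool_pos: [527.1, -190.0, 118.2]
tcp_rot: [3.14, 0.004, -3.054]
contact_force: [11.1, 3.2, -11.1]
grip_width: 11.6
```

Call:
{"op": "arm_command", "data": {"increments": [0.95,-0.5,0,-1,0,0.95,-0.5,0,-1.5,0,0.95,-0.5,0,-1.5,0,0.95,-0.5,0,-1.5,0,0.95,-0.5,0,-1.5,0,0.95,-0.5,0,-1.5,0,0.95,-0.5,0,-1.5,0,0.95,-0.5,0,-1.5,0,0.95,-0.5,0,-1.5,0,0.95,-0.5,0,-1.5,0]}}

```text
time: 14.82
tool_pos: [527.1, -189.9, 118.5]
tcp_rot: [3.139, 0.002, -3.054]
contact_force: [12.6, 1.3, -18.8]
grip_width: 11.6
```

Call:
{"op": "arm_command", "data": {"increments": [0.95,0,0,3,0,0.6,0,0,3,0,0.6,0,0,3,0,0.6,0,0,3,0,0.6,0,0,-30,0,0.6,0,0,-70,0,0.6,0,0,-110,0,0.6,-10,60,-115,2,0.6,-48,351,-115,7,0.6,-48,351,-115,7,0.6,-48,351,-115,7,0.6,-48,351,-115,7,0.6,-48,351,-115,7,0.6,-48,351,-115,7,0.6,-48,351,-115,7,0.6,-48,351,-115,7]}}

```text
time: 16.82
tool_pos: [542.4, 161.7, 236.6]
tcp_rot: [-3.141, 0.0, 3.105]
contact_force: [1.6, -0.3, 0.1]
grip_width: 36.6
```

Run:
```python
from h import *
o=sensors.get_obs();print(o["time"],o["tool_pos"],o["tcp_rot"])
W=imaging.capture("wrist");cv2.imwrite("pics/w3.png",W)
np.save("w3.npy",np.r_[o["tool_pos"],o["tcp_rot"]])
```

```text
16.825 [542.40721091 161.66588302 236.57530148] [-3.14139366e+00  2.58050369e-04  3.10549935e+00]
```

View pics/w3.png

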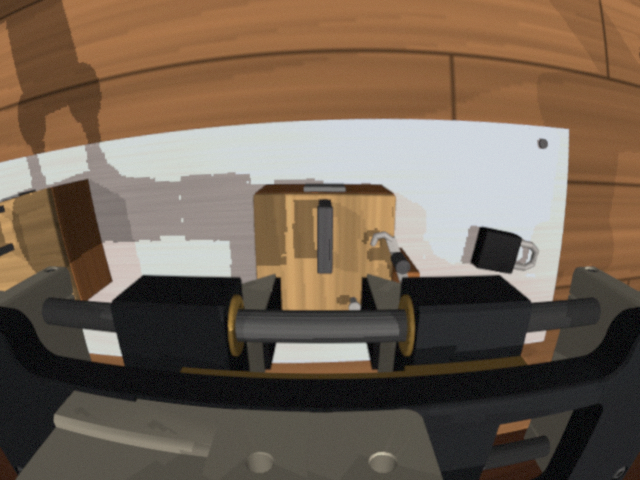

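Call:
{"op": "arm_command", "data": {"increments": [0.6,0,2,40,0,0.6,0,2,80,0,0.6,0,2,100,0,0.6,0,2,110,0,0.6,0,2,114,0,0.6,0,2,114,0]}}

```text
time: 17.62
tool_pos: [542.8, 164.8, 123.1]
tcp_rot: [3.141, 0.001, 3.107]
contact_force: [-0.1, -0.5, 0.2]
grip_width: 36.8
```

Call:
{"op": "arm_command", "data": {"increments": [0.6,0,0,2,0,0.6,0,0,4,0,0.75,0,0,4,0,0.85,0,0,4,0,0.95,0,0,4,0,0.95,0,0,4,0,0.95,0,0,4,0]}}

```text
time: 18.5
tool_pos: [542.3, 164.5, 118.5]
tcp_rot: [-3.141, -0.0, 3.107]
contact_force: [-0.4, -4.6, 1.4]
grip_width: 11.5
```

Call:
{"op": "arm_command", "data": {"increments": [0.95,0,-1,0,0,0.95,0,-1,-1,0,0.95,-0.5,-1,-2,0,0.95,-0.5,-1,-3,0,0.95,-0.5,-1,-3,0]}}

```text
time: 19.12
tool_pos: [543.1, 164.3, 120.5]
tcp_rot: [3.141, 0.0, 3.107]
contact_force: [5.9, 1.6, -9.3]
grip_width: 11.7
```

Call:
{"op": "arm_command", "data": {"increments": [0.95,-0.3,0,-1,0,0.95,-0.5,0,-2,0,0.95,-0.5,0,-2,0,0.95,-0.5,0,-2,0]}}

```text
time: 19.62
tool_pos: [543.1, 164.3, 120.8]
tcp_rot: [3.141, -0.002, 3.107]
contact_force: [8.8, 3.2, -18.4]
grip_width: 11.8
```

Call:
{"op": "arm_command", "data": {"increments": [0.95,0,0,0.5,0,0.95,0,0,0.5,0,0.95,0,0,0.5,0,0.95,0,0,0.5,0,0.95,0,0,0.5,0,0.95,0,0,0.5,0,0.95,0,0,0.5,0,0.95,0,0,0.5,0]}}

```text
time: 20.62
tool_pos: [543.1, 164.3, 120.8]
tcp_rot: [3.141, -0.002, 3.107]
contact_force: [7.0, 2.0, -16.8]
grip_width: 11.9
```

Call:
{"op": "arm_command", "data": {"increments": [0.95,0,0,4,0,0.95,0,0,4,0,0.6,0,0,4,0,0.6,0,0,4,0,0.6,0,0,4,0,0.6,0,0,-30,0,0.6,0,0,-60,0,1,0,0,-80,0,1,0,0,-80,0,1,0,0,-80,0,1,0,0,-80,0]}}

```text
time: 22.0
tool_pos: [542.7, 163.9, 201.7]
tcp_rot: [-3.141, -0.002, 3.107]
contact_force: [0.5, -0.2, 0.3]
grip_width: 2.3
```

Call:
{"op": "arm_command", "data": {"increments": [1,0,40,0,10,1,0,75,0,20,1,0,75,0,30,1,0,75,0,32,1,0,75,0,32,1,0,75,0,32]}}

```text
time: 22.75
tool_pos: [545.9, 238.5, 202.8]
tcp_rot: [-3.142, -0.0, 2.55]
contact_force: [-0.2, -0.6, 0.2]
grip_width: 0.7
```

Run:
```python
from h import *
o=sensors.get_obs();print(o["joint_positions"])
W=imaging.capture("wrist");T=imaging.capture("top");S=imaging.capture("side")
cv2.imwrite("pics/c5.png",np.hstack([cv2.resize(W[120:370,180:480],(480,400)),cv2.resize(S[265:365,270:350],(320,400),interpolation=2)]))
```

```text
[ 2.83185417e-01  4.67398310e-01  1.30367630e+00  5.85072324e-05
  1.37067341e+00 -6.95928150e-01]
```

View pics/c5.png

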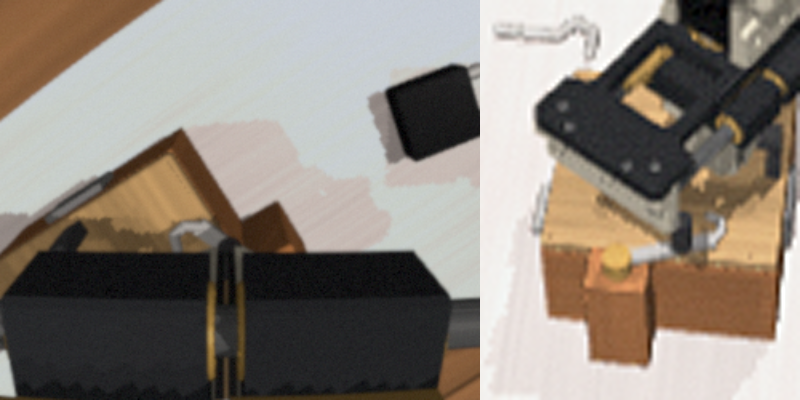

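Call:
{"op": "arm_command", "data": {"increments": [1,0,0,30,0,1,0,0,60,0,1,0,0,75,0,1,0,0,83,0,1,0,0,88,0,1,0,0,91,0,1,0,0,91,0]}}

```text
time: 23.78
tool_pos: [546.1, 239.0, 112.3]
tcp_rot: [3.141, 0.0, 2.549]
contact_force: [-0.1, 0.1, -0.1]
grip_width: 0.4
```

Call:
{"op": "arm_command", "data": {"increments": [1,-5,0,0,0,1,-10,0,0,0,1,-14,0,0,0,1,-18,0,0,0,1,-18,0,0,0]}}

```text
time: 24.4
tool_pos: [559.2, 227.9, 111.5]
tcp_rot: [-3.138, -0.003, 2.548]
contact_force: [-7.1, -3.6, 1.6]
grip_width: 0.5
```

Call:
{"op": "arm_command", "data": {"increments": [1,10,0,0,0,1,20,0,0,0,1,20,0,0,0]}}

```text
time: 24.78
tool_pos: [543.7, 240.8, 112.2]
tcp_rot: [3.141, 0.0, 2.55]
contact_force: [-0.1, 0.3, 0.1]
grip_width: 0.7
```

Run:
```python
from h import *
o=sensors.get_obs();print(o["tool_pos"])
S=imaging.capture("side");W=imaging.capture("wrist")
cv2.imwrite("pics/c6.png",np.hstack([cv2.resize(S[270:370,285:355],(420,600),interpolation=2),cv2.resize(W[200:350,270:365],(380,600),interpolation=2)]))
```

```text
[543.65201652 240.79193667 112.15389806]
```

View pics/c6.png

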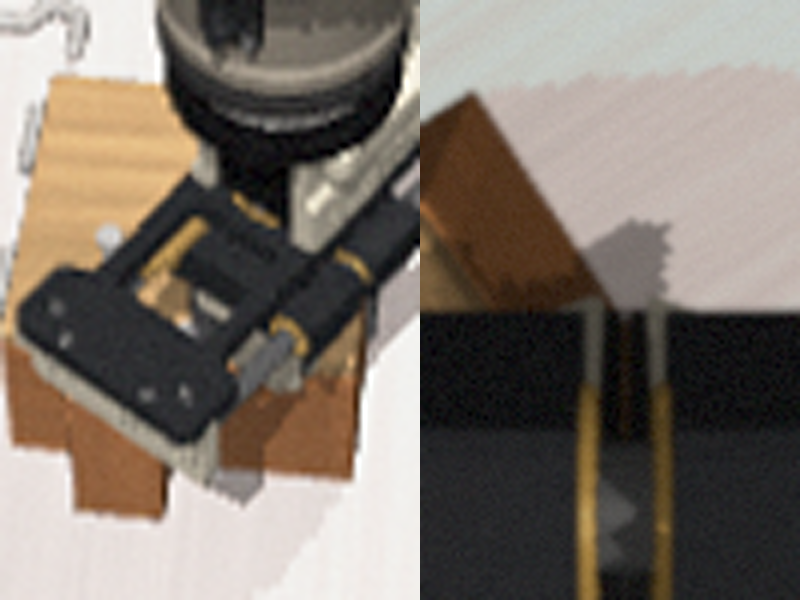

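Call:
{"op": "arm_command", "data": {"increments": [1,0,0,-30,0,1,0,0,-55,0,1,-4,40,-55,-10,1,-4,40,-55,-20,1,-4,40,-55,-30,1,-4,40,-55,-32,1,-4,40,-30,-32,1,-4,40,-10,-32,1,-4,40,-1,-32,1,-4,40,0,-32,1,-4,40,0,-32]}}

```text
time: 26.25
tool_pos: [570.4, 271.1, 112.8]
tcp_rot: [3.141, 0.001, 3.107]
contact_force: [0.6, 0.4, 0.7]
grip_width: 0.6
```

Call:
{"op": "arm_command", "data": {"increments": [1,0,-3,0,0,1,0,-6,0,0,1,0,-9,0,0,1,0,-12,0,0,1,0,-12,0,0]}}

```text
time: 26.88
tool_pos: [569.5, 258.7, 112.0]
tcp_rot: [3.142, 0.0, 3.107]
contact_force: [-0.2, -0.4, -0.2]
grip_width: 0.5
```

Call:
{"op": "arm_command", "data": {"increments": [1,0,-3,0,0,1,0,-6,0,0,1,0,-9,0,0,1,0,-12,0,0,1,0,-12,0,0]}}

```text
time: 27.5
tool_pos: [569.1, 246.7, 112.0]
tcp_rot: [3.142, 0.0, 3.107]
contact_force: [0.9, 0.1, -0.3]
grip_width: 0.5
```

Call:
{"op": "arm_command", "data": {"increments": [1,0,-3,0,0,1,0,-6,0,0,1,0,-9,0,0,1,0,-9,0,0]}}

```text
time: 28.0
tool_pos: [568.9, 237.9, 112.1]
tcp_rot: [3.141, 0.0, 3.107]
contact_force: [0.8, 0.4, 0.8]
grip_width: 0.3
```

Call:
{"op": "arm_command", "data": {"increments": [1,0,-3,0,0,1,0,-6,0,0,1,0,-9,0,0,1,0,-9,0,0]}}

```text
time: 28.5
tool_pos: [567.9, 228.4, 111.8]
tcp_rot: [-3.141, -0.001, 3.107]
contact_force: [-0.0, 0.1, -0.9]
grip_width: 0.2
```

Call:
{"op": "arm_command", "data": {"increments": [1,0,-3,0,0,1,0,-6,0,0,1,0,-6,0,0]}}

```text
time: 28.88
tool_pos: [568.1, 222.6, 111.8]
tcp_rot: [-3.141, -0.0, 3.107]
contact_force: [-0.8, 0.2, -0.4]
grip_width: 0.5
```

Call:
{"op": "arm_command", "data": {"increments": [1,0,-3,0,0,1,0,-6,0,0,1,0,-6,0,0]}}

```text
time: 29.25
tool_pos: [568.0, 216.7, 111.9]
tcp_rot: [-3.141, -0.0, 3.107]
contact_force: [-0.5, -0.4, -0.8]
grip_width: 0.1
```

Call:
{"op": "arm_command", "data": {"increments": [1,0,0,-40,0,1,0,0,-90,0,1,60,50,-90,0,1,120,90,-90,0,1,150,110,-90,0,1,150,110,-90,0,1,150,110,-90,0]}}

```text
time: 30.12
tool_pos: [422.5, 332.1, 202.2]
tcp_rot: [3.141, 0.001, 3.108]
contact_force: [0.3, -0.1, 0.4]
grip_width: 0.3
```

```bash
cat >> h.py <<'E'
def knob():
    T=imaging.capture("top");S=imaging.capture("side");out=[]
    for n,I,(x0,x1,y0,y1) in(("top",T,(185,250,205,285)),("side",S,(285,350,285,350))):
        g=I[y0:y1,x0:x1].astype(np.uint8);m=(g.max(2)<75).astype(np.uint8)
        k,l,st,c=cv2.connectedComponentsWithStats(m)
        out.append([(n,int(st[i,4]),np.round(c[i]+[x0,y0],1).tolist()) for i in range(1,k) if st[i,4]>=6])
    return T,S,out
E
python3 - <<'E'
from h import *
T,S,o=knob();print(*o,sep="\n")
cv2.imwrite("pics/t7.png",T);cv2.imwrite("pics/s7.png",S)
for n,f in(("top","pics/top0.png"),("side","pics/side0.png")):
    x0,x1,y0,y1=(185,250,205,285) if n=="top" else (285,350,285,350)
    m=(cv2.imread(f)[y0:y1,x0:x1].max(2)<75).astype(np.uint8);k,l,st,c=cv2.connectedComponentsWithStats(m)
    print(n+"0",[(int(st[i,4]),np.round(c[i]+[x0,y0],1).tolist()) for i in range(1,k) if st[i,4]>=6])
E
```

```text
[('top', 10, [208.6, 243.8]), ('top', 12, [230.1, 253.0]), ('top', 10, [228.9, 274.8])]
[('side', 35, [325.5, 301.6]), ('side', 34, [341.6, 303.1]), ('side', 28, [314.3, 316.6]), ('side', 12, [312.2, 341.2])]
top0 [(14, [198.7, 251.6]), (13, [230.2, 253.1]), (10, [228.9, 274.8])]
side0 [(81, [333.1, 302.1]), (28, [320.1, 324.1]), (16, [312.2, 341.9])]
```

Run:
```python
from h import *
np.set_printoptions(precision=1,suppress=True)
for t,s in(((198.7,251.6),(320.1,324.1)),((208.6,243.8),(314.3,316.6))):
    p,r=tri([ray("top",*t),ray("side",*s)]);q=plane("top",*t,150);a=np.radians(2);v=q[:2]-[602,236.3];b=np.array([[np.cos(a),-np.sin(a)],[np.sin(a),np.cos(a)]])@v
    print(p,r,q,b+[20,74],np.linalg.norm(b),"phi",np.arctan2(-b[0],-b[1]))
```

```text
[570.  222.9 140.2] 0.9378008700662784 [568.  220.3 150. ] [-13.5  56.8] 37.61536387153087 phi 1.0961957741782724
[584.7 204.  139.5] 0.4353527399156334 [583.  201.5 150. ] [ 2.2 38.5] 39.67041772462914 phi 0.4647254206608133
```

Call:
{"op": "arm_command", "data": {"increments": [1,-50,-50,0,0,1,-90,-90,0,0,1,-126,-125,0,0,1,-126,-125,0,0,1,-126,-125,30,0,1,-126,-125,60,0,1,-126,-125,80,0,1,-126,-125,90,0,1,-126,-125,90,0]}}

```text
time: 31.35
tool_pos: [543.3, 202.8, 111.6]
tcp_rot: [-3.141, -0.001, 3.107]
contact_force: [-0.0, 0.2, 0.4]
grip_width: 0.4
```

Call:
{"op": "arm_command", "data": {"increments": [1,-6,0,0,0,1,-12,0,0,0,1,-18,0,0,0,1,-22,0,0,0,1,-26,0,0,0,1,-26,0,0,0]}}

```text
time: 32.1
tool_pos: [569.6, 201.9, 111.8]
tcp_rot: [3.142, -0.0, 3.107]
contact_force: [0.2, 0.3, 0.3]
grip_width: 0.6
```

Call:
{"op": "arm_command", "data": {"increments": [1,-3,0,0,0,1,-6,0,0,0,1,-9,0,0,0,1,-9,0,0,0]}}

```text
time: 32.6
tool_pos: [578.9, 201.7, 111.9]
tcp_rot: [3.141, 0.001, 3.107]
contact_force: [-0.3, -0.3, 0.8]
grip_width: 0.6
```

Call:
{"op": "arm_command", "data": {"increments": [1,-2,0,0,0,1,-4,0,0,0,1,-5,0,0,0,1,-5,0,0,0]}}

```text
time: 33.1
tool_pos: [583.6, 201.5, 111.9]
tcp_rot: [3.141, 0.0, 3.107]
contact_force: [-1.3, -2.0, 0.7]
grip_width: 0.7
```

Call:
{"op": "arm_command", "data": {"increments": [1,-2,0,0,0,1,-3,0,0,0,1,-3,0,0,0]}}

```text
time: 33.48
tool_pos: [586.0, 201.4, 111.9]
tcp_rot: [-3.142, -0.001, 3.107]
contact_force: [-3.8, -1.1, 1.4]
grip_width: 0.6
```

Call:
{"op": "arm_command", "data": {"increments": [1,-2,0,0,0,1,-2,0,0,0]}}

```text
time: 33.72
tool_pos: [586.5, 201.3, 111.7]
tcp_rot: [-3.141, -0.004, 3.107]
contact_force: [-8.6, -2.3, 3.6]
grip_width: 0.2
```

Call:
{"op": "arm_command", "data": {"increments": [1,-2,0,0,0,1,-2,0,0,0]}}

```text
time: 33.98
tool_pos: [586.8, 201.2, 111.6]
tcp_rot: [-3.141, -0.008, 3.108]
contact_force: [-14.6, -2.7, 6.0]
grip_width: 0.2
```

Call:
{"op": "arm_command", "data": {"increments": [1,5,0,0,0,1,20,0,0,0,1,20,0,-40,0,1,20,0,-90,0,1,80,50,-90,0,1,140,100,-90,0,1,165,130,-90,0,1,165,130,-90,0,1,165,130,-90,0]}}

```text
time: 35.1
tool_pos: [430.5, 337.4, 202.3]
tcp_rot: [3.141, 0.002, 3.109]
contact_force: [1.4, -0.3, 0.1]
grip_width: 0.6
```

Run:
```python
from h import *
np.set_printoptions(precision=2,suppress=True)
T,S,o=knob();print(*o,sep="\n")
t=o[0][0][2];q=plane("top",*t,150);a=np.radians(2);v=q[:2]-[602,236.3];b=np.array([[np.cos(a),-np.sin(a)],[np.sin(a),np.cos(a)]])@v
print(q,b,np.arctan2(-b[0],-b[1]))
cv2.imwrite("pics/fin.png",np.hstack([cv2.resize(T[200:300,185:275],(360,400),interpolation=2),cv2.resize(S[160:360,260:440],(360,400),interpolation=2)]))
```

```text
[('top', 14, [211.3, 235.4]), ('top', 13, [230.2, 253.1]), ('top', 10, [228.9, 274.8])]
[('side', 32, [324.8, 301.7]), ('side', 12, [336.6, 300.2]), ('side', 24, [343.0, 304.2]), ('side', 26, [306.2, 313.7]), ('side', 12, [312.2, 341.0])]
[599.37 196.61 150.  ] [ -1.24 -39.76] 0.031288859876270406
```

View pics/fin.png

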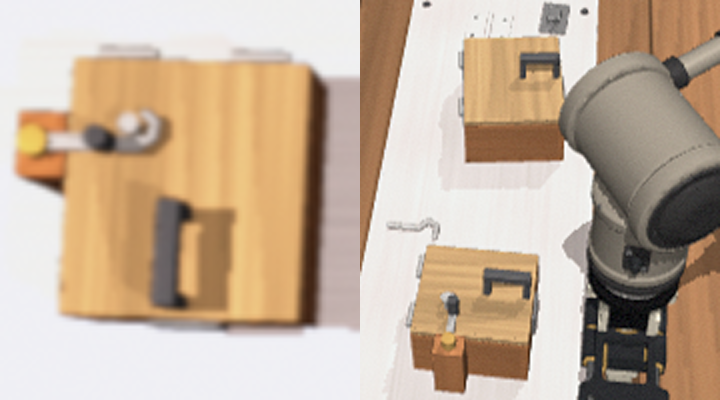

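The last picture shows the hook's arm square across the lid, its curl around the stud (about 135,125), and both lids flush.

```bash
python3 -c "
from plant import ticket
print(ticket.close_job())"
```

```text
the job is handed in; nothing more can be done
None
```

Both lids are caught and tested, the small box's hook is home around its stud, and the job was handed in at about 35 s with the robot clear of everything.

- **Wide box:** the lid gave on the first tug, with the bar rising about 9 mm and the side view showing the front lifting. I pressed it down to a hard stop, at a force that reached about 29 N, above the 5 to 15 N given. On the second tug it held about 1 s at 19 N, rising 2.5 mm at the bar, of which only 0.3 mm came as the pull rose from 11 to 19 N.
- **Small box:** the lid held at once, with the pull kept on for over 1 s at 17–18 N. The bar rose 2.3 mm and did not move further.
- **Hook:** I swung it by its knob to the hard stop, where it met 15 N with no further movement. The last picture puts the knob at about 0.03 rad, which is home within measuring error, with the curl around the stud. The loose parts in view lay where they were.

Some things went wrong or disagreed:

- **Gripping height:** the fingers closed on the bars about 34 mm lower, by tool reading, than the camera heights implied. The first grips on the wide bar closed on nothing, so I found the height by touch.
- **First push on the hook:** it met the knob, or something near it, at about 8 N in the wrong direction. I backed off and approached from the other side.
- **Not rechecked:** I did not measure the loose parts again at the end. The padlock was out of the last picture's frame.

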